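Hang the slotted anode plate on the tub's copper bar

ROBOT

A 6-joint arm with a two-finger parallel gripper is mounted at the origin on the work surface. World frame = base frame: x ahead of the robot, y to its left, z up, the work surface at z = 0. Lengths are in mm, angles in rad, forces in N, time in s.
With the tool pointing down it reaches from about 325 to 775 mm from the base axis. Payload 5.5 kg.
Tool frame: the origin (TCP) lies at the very end of the fingers, on their centre line; the grasp point (between the pads) lies 19 mm behind it; y points along the fingers, x is the direction in which the jaws open and shut, and the axes are right-handed (so a half turn about y gives the same grasp; the last joint's range is limited). The gripper opens to 85 mm and grips with 20 to 120 N. Pads are 22 mm wide; open, the fingers measure 114 mm over their backs; the gripper's body (76 mm by 85 mm) begins 54 mm behind the grasp point. The pads swing forward as they close: fully open they stand 13 mm farther back than shut.
Start: joints at [-1.301, 0.091, 1.231, -0, 1.82, -0.057], TCP at [192.608, -568.259, 231.275] pointing down, gripper open.
Joint ranges: [-2.87, 2.87], [-0.86, 2.18], [0.17, 2.46], [-1.51, 4.65], [0.06, 2.69], [-2.65, 2.65]. Speed limits (rad/s): [2.57, 2.57, 3.01, 3.14, 3.14, 3.14].

INTERFACE

Orientations are given as a rotation vector (axis times angle).
In Python, from bench import monitor, get_image, calibration, job gives the robot as it stands.
- The arm moves only by the tool move_arm, never from a script. Its argument "motion" is text: rows parted by semicolons, each of 7 numbers parted by spaces: the shift along the tool's x, y, z scaled (see below), then the turn, a rotation vector about the tool's x, y, z scaled (see below), then the opening, from 0 (shut) to 1 (fully open). A call has 1 to 12 rows; each row shifts and turns the commanded pose from where the row before left it, along the tool's axes as they then stand; what a row does not reach is not made up. The controller multiplies each number of a shift by 100 mm and each number of a turn by 2 rad. A row lasts 1/10 s, in which the tool goes at most 50 mm and 8.59 degrees, less where a joint would pass 70% of its speed; a pose out of reach is approached as far as the arm can. A call with a number of a shift or a turn outside -1 to 1 is refused whole. A call with a gripper value outside its range is refused whole. The fingers move at their own pace and stop on an object; "grip_force" is the grip in N (left out, the last holds). Time passes only in rows, so rows that do not move let the fingers close. It gives the time, the measured TCP pose, the force and the opening at its end, in the units of the state.
- monitor.observe(): the state, without advancing time (a new reading comes with each control period).
- get_image(name): name is "scene" or "top"; returns the picture (480x640x3 uint8, red, green, blue); there is no depth.
- calibration(name): a dict with "vfov" (degrees; the focal length in pixels is half the picture's height over the tangent of half this angle, whatever the lens; pixels are square), "cx", "cy" (the principal point, pixels), "k1" (the pictures are not rectified: a ray, as slopes to the right and down, at radius r is drawn at 1 + k1 r^2 times it, then the intrinsics apply), "R" (3x3) and "t" (3): a world point X has camera coordinates R X + t. Camera axes: x right, y down, z forward; pixel columns grow to the right and rows downward; lengths in mm; the calibration is good to about 2 mm. A picture is of the moment at which its call begins. calibration takes no time and is no camera call.
- job.job_done(): hands the job in, once; it reports no verdict.
The state is a dict: "t": time; "qpos": joint angles; "dq": joint speeds; "joint_efforts": joint torques, N m; "eef_pos": TCP position; "tcp_rot": TCP orientation; "wrist_force": force on the tool from outside, world axes, zero at the start; "wrist_torque": the same for the moment, N m; "finger_gap": opening from 0.0 (shut) to 1.0 (fully open).
Only numpy, scipy, OpenCV 4.12 (cv2) and the standard library are available. Lean on these libraries where they do the work, as an engineer would, in place of code of your own. Each camera call takes 0.05 s, during which the arm holds its last target.

TASK

Take the anode plate with the side-open slot out of the drip rack and hang it on the free stud of the tub's copper bar: slide its slot sideways over the stud, behind the stud's head, and let the plate down until the stud sits fully up in the notch at the end of the slot, so that the plate hangs upright, still and parallel to the bar with nothing holding it. The stud is set by hand, so feel for its height; the bar only rests on a plastic rim, so keep every contact light and do not let the plate drop onto the stud. Leave the other two plates where they are.

Things in the scene. Friction and masses are not known exactly. Their poses are not given: they have to be found in the camera images.
- plate: slotted anode plate: bare grey zinc, 8 mm thick (own x), 176 mm tall (z), about 0.42 kg, standing in the drip rack. Origin: middle of its bottom edge; y along its width. Blade y -35 to 35, z 0 to 64 mm; strap y -22 to 22 above it, then the lug. The slot is cut right through the thickness, open at the +y edge (see slot_mouth, seat). It balances about y = 0.
- slot_mouth (a point): on the plate at (0, 28, 107) mm: underside of the lip over the slot's mouth. The slot is 13 mm high (z 94 to 107) and runs level from here to its closed end at y -6.5. The lip (z 107 to 124) reaches out to y 38, the jaw below the slot (top z 94) only to y 18; between blade (z 64) and lip there is nothing beyond y 18, so the lip can be rested on a stud from above.
- seat (a point): on the plate at (0, 0, 109) mm: the stud's axis lies here when the plate hangs fully home. At the slot's closed end its roof is recessed upwards by 7 mm into a notch (y -6.5 to 6.5, roof z 114); the notch roof rests on the stud. Axes as the plate.
- lug (a point): on the plate at (0, 0, 164) mm: where to pinch it, across the 8 mm. The lug is plain, y -16 to 16, z 124 to 176. Keep the fingertips in its topmost 24 mm or so: when the plate hangs, the bar's top edge is next to z 122 to 146 of the plate, a few mm off its -x face.
- hole_plate: the other plate in the drip rack: same thickness and blade, but only 130 mm tall, with a closed square 15 mm hole and no lip. Origin: middle of its bottom edge. Leave it standing. The two plates may be in either place of the rack, side by side, 104 mm apart.
- rack: grey plastic drip rack, 110 x 225 mm (x, y), fixed. Origin: middle of its underside. The plates stand on its floor, 10 mm up, with the rack's yaw; upright fins up to 65 mm high hold each blade loosely (11 mm gap), so a plate comes out straight up.
- tank: empty clear plastic tub, 240 x 340 mm and 110 mm high (own x, y, z), walls 4 mm, fixed. Origin: middle of its underside. A copper bar 6 mm thick stands on edge on the rim along the tub's y (x -33 to -27, z 110 to 160 mm). Nothing stands in the tub for 110 mm to the -y side of the free stud or 80 mm to the +x side of the bar; a copper tube lies across at x 92 mm, top at 130.
- stud_mid (a point): fixed to the tub at (-20, -30, 135) mm, axes as the tub: middle of the free stud's neck if it stood at mid height. The brass stud, clamped firmly in a slotted hole, is really anywhere from 12 mm below to 12 mm above this; its height is not measured. It points to the tub's +x: neck 10 mm diameter, 14 mm long from the bar's face (x -27 to -13), then a head 22 mm diameter, 7 mm thick.
- bar_top (a point): on the bar's top edge at tub (-30, -30, 160) mm, straight above the free stud's root. The plate hangs in the 14 mm between the bar's +x face and the stud's head, its x, y, z the same way as the tub's, so it is slid towards the tub's +y, coming from the -y side, to bring the slot over the neck.
- hung_plate: a second slotted plate of the same make, already hanging on the bar's other stud, 110 mm further along the tub's +y. Leave it hanging.
Mind the look-alikes: they are no part of the job. What is shaped like the plate but blue is not meant. Leave any turquoise look-alike of the hole_plate alone.

How it is judged (in metres and radians):
On the way, in this order (a step that is already met when the one before it is completed fails the run):
1. the slotted plate has been lifted clear of the rack (height (world z) of plate above 0.08 m), for 0.1 s.
2. held by the fingers, the plate's slot is over the stud's neck, between bar and head (contact force between the fingers and plate above 1 N and y of seat in the frame of stud_mid between -0.012 and 0.004 m and x of seat in the frame of stud_mid between -0.006 and 0.006 m and z of seat in the frame of stud_mid between -0.016 and 0.026 m), for 0.1 s.
At the end, for the whole second after the job is handed in: The plate hangs on the free stud by its notch (seat point within 3 mm along the bar, 5.5 mm across, 15 mm in height of stud_mid), upright within 0.09 rad, parallel to the bar within 0.12 rad, its weight on the stud, at rest; both other plates still upright (y of seat in the frame of stud_mid between -0.003 and 0.003 m and x of seat in the frame of stud_mid between -0.0055 and 0.0055 m and z of seat in the frame of stud_mid between -0.015 and 0.015 m and angle between plate's own z axis and vertical below 0.09 rad and angle between the x axis of plate and the x axis of tank, either way round below 0.12 rad and contact force between plate and tank above 1.5 N and linear speed of plate below 0.02 m/s and angle between each of hung_plate, hole_plate's own z axis and vertical below 0.12 rad); the robot touches nothing.
It fails at once if the plate is pressed, knocked or dropped against the stud, bar or tub with more than 20 N (contact force between plate and tank above 20 N).
It fails at once if the plate is let go and falls (over 0.25 m/s while no finger holds it, a drop of about 3 mm) (contact force between the fingers and plate below 0.2 N and linear speed of plate above 0.25 m/s).
It fails at once if the arm or fingers push the tub, bar or stud with more than 15 N (contact force between any of the fingers, the arm and tank above 15 N).
It fails at once if the plate already hanging is disturbed (moved more than 15 mm) (distance of hung_plate from where it was at the start of the episode above 0.015 m).
It fails at once if the plate with the hole is disturbed (moved more than 15 mm) (distance of hole_plate from where it was at the start of the episode above 0.015 m).
It also fails if it takes over 54 s, if anything falls off the work surface, if the arm or the gripper's body presses on something with over 40 N, if the wrist force passes 120 N, or if a joint passes its speed limit or range.

## Working session

There is one attempt and no reset: what is moved stays moved. The work goes in short steps, Python scripts to look and compute and a tool call to move; the robot and the scene stay as the last step left them, time stands still between calls to the robot, and variables do not carry over. Pictures are saved under pics/ and viewed, and the job is handed in when it is done.

Besides the shell and the picture viewer there is one more tool, called after ">>>" in YAML: its name, and indented under it one key for each argument. move_arm: Moves the arm, as the interface text tells. Its arguments: {"type":"object","properties":{"motion":{"type":"string"},"grip_force":{"type":"number"}},"required":["motion"]}

```bash
mkdir -p pics && ls && python3 - <<'E'
from bench import monitor,get_image,calibration
import cv2,json
s=monitor.observe();print(s)
for n in("scene","top"):
    im=get_image(n);cv2.imwrite(f"pics/{n}0.png",im[:,:,::-1]);print(n,calibration(n))
E
```

```text
pics
{'t': 0.0, 'qpos': array([-1.30070350e+00,  9.18360624e-02,  1.23191619e+00,  2.92733073e-05,
        1.81980939e+00, -5.66618314e-02]), 'dq': array([-3.93583029e-04,  1.16042806e-03, -4.20884795e-04, -2.20620132e-04,
       -6.16517060e-04, -4.17917672e-05]), 'joint_efforts': array([ 2.80504210e-03, -4.58721685e+01, -4.18026495e+01,  1.59759456e-04,
        1.14711444e-02,  2.10638939e-05]), 'eef_pos': array([ 192.53267805, -567.95759744,  230.14741915]), 'tcp_rot': array([-1.34495763,  0.96628057, -0.9637717 ]), 'wrist_force': array([ 0.33747541,  0.47335699, -1.42094062]), 'wrist_torque': array([0.03081966, 0.04518217, 0.02076883]), 'finger_gap': 1.0009342771892018}
scene {'vfov': 43.75489790145853, 'cx': 326.6129090120619, 'cy': 236.98991467321346, 'k1': -0.08569882721813196, 'R': array([[ 0.79920941,  0.60087968, -0.01442012],
       [ 0.37131209, -0.51245108, -0.77428756],
       [-0.47264327,  0.61346354, -0.63266961]]), 't': array([-383.26185403, -112.18896696, 1426.86320588])}
top {'vfov': 55.206113375106646, 'cx': 325.5545628529689, 'cy': 231.96365055274407, 'k1': -0.02446875089591888, 'R': array([[ 0.02400542, -0.99950075, -0.02054235],
       [-0.9902909 , -0.02095986, -0.13742133],
       [ 0.13692216,  0.02364176, -0.99029965]]), 't': array([-39.07617293, 502.73973602, 990.09692704])}
```

View pics/scene0.png

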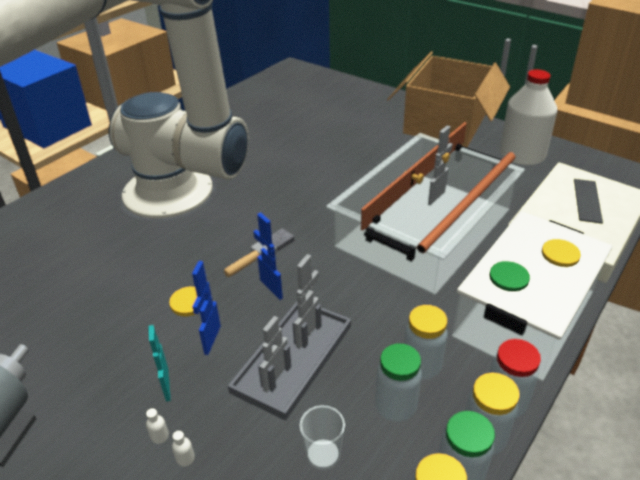

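View pics/top0.png

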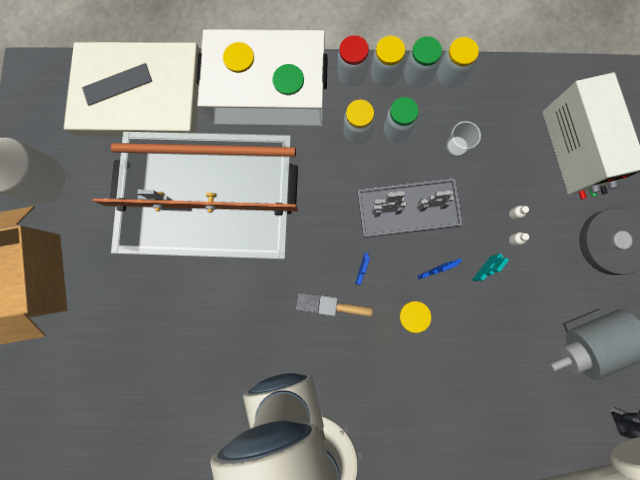

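```bash
python3 - <<'E'
import cv2,numpy as np
s=cv2.imread("pics/scene0.png");t=cv2.imread("pics/top0.png")
z=lambda im,x0,y0,x1,y1,k:cv2.resize(im[y0:y1,x0:x1],None,fx=k,fy=k,interpolation=cv2.INTER_CUBIC)
cv2.imwrite("pics/a.png",z(s,220,240,360,420,3)); cv2.imwrite("pics/b.png",z(s,320,110,530,290,3.5)); 
cv2.imwrite("pics/c.png",z(t,350,170,470,245,6)); cv2.imwrite("pics/d.png",z(t,85,125,305,265,3.6)) 
E
```

```text
(no output)
```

View pics/a.png

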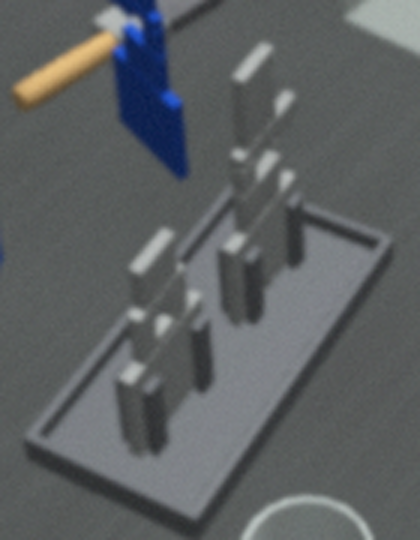

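View pics/b.png

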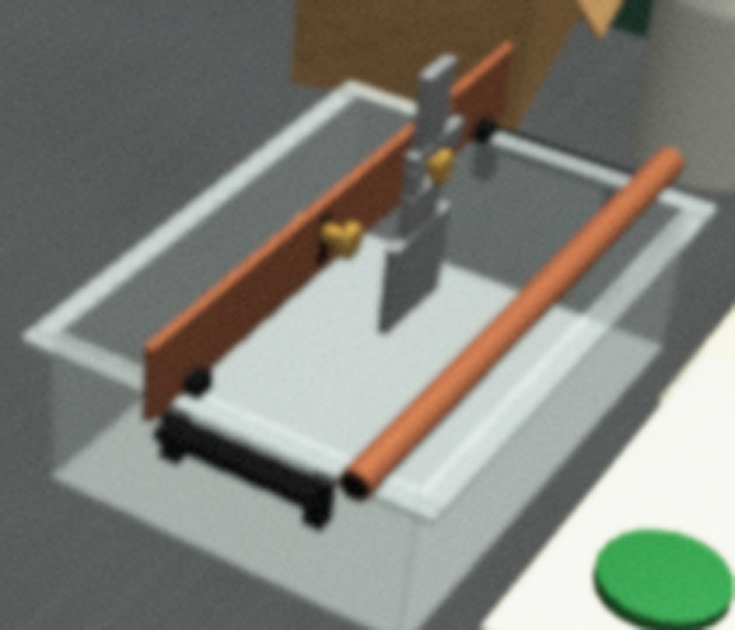

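View pics/c.png

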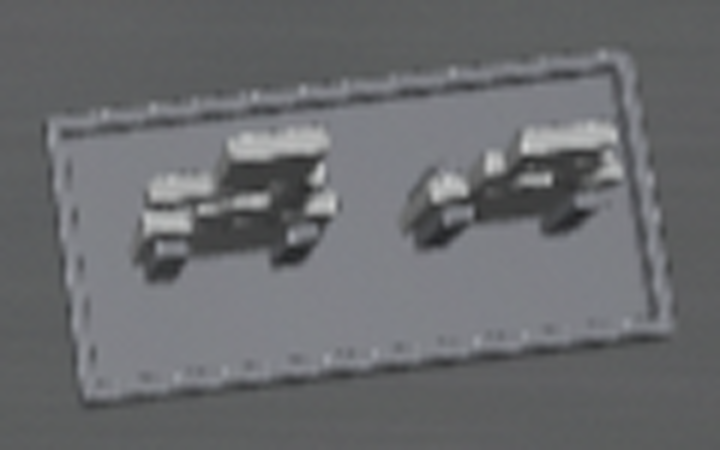

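View pics/d.png

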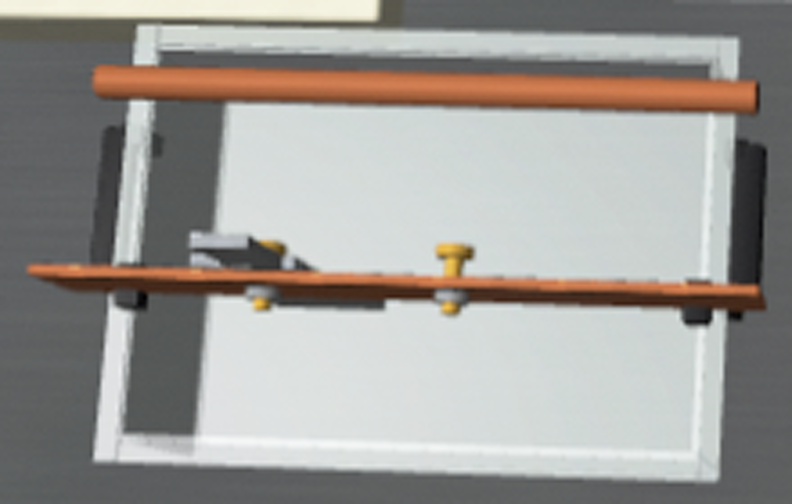

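```bash
cat > h.py <<'E'
import numpy as np,cv2
from scipy.optimize import brentq
from bench import calibration
C={n:calibration(n) for n in("scene","top")}
def proj(n,X):
    c=C[n];f=240/np.tan(np.radians(c["vfov"]/2));p=np.atleast_2d(X)@c["R"].T+c["t"]
    s=p[:,:2]/p[:,2:];r2=(s**2).sum(1,keepdims=True);s=s*(1+c["k1"]*r2)
    return s*f+[c["cx"],c["cy"]]
def ray(n,uv):
    c=C[n];f=240/np.tan(np.radians(c["vfov"]/2))
    d=(np.array(uv,float)-[c["cx"],c["cy"]])/f;s=d.copy()
    for _ in range(30): s=d/(1+c["k1"]*(s@s))
    v=c["R"].T@np.r_[s,1];return -c["R"].T@c["t"],v/np.linalg.norm(v)
def onz(n,uv,z):
    o,v=ray(n,uv);return o+v*(z-o[2])/v[2]
def tri(a,b):
    (o1,v1),(o2,v2)=ray("scene",a),ray("top",b)
    k=np.linalg.lstsq(np.c_[v1,-v2],o2-o1,rcond=None)[0]
    p,q=o1+k[0]*v1,o2+k[1]*v2;return (p+q)/2,np.linalg.norm(p-q)
E
python3 - <<'E'
import cv2,numpy as np
from h import *
s=cv2.imread("pics/scene0.png");t=cv2.imread("pics/top0.png")
def z(im,x0,y0,x1,y1,k,f):
    o=cv2.resize(im[y0:y1,x0:x1],None,fx=k,fy=k,interpolation=cv2.INTER_NEAREST)
    for x in range(x0,x1,5): cv2.putText(o,str(x),((x-x0)*k,8),0,.3,(0,255,255))
    for y in range(y0,y1,5): cv2.putText(o,str(y),(0,(y-y0)*k+8),0,.3,(0,255,255))
    cv2.imwrite(f,o)
z(t,370,185,412,220,18,"pics/c2.png");z(s,290,250,325,300,12,"pics/a2.png")
E
```

```text
(no output)
```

View pics/c2.png

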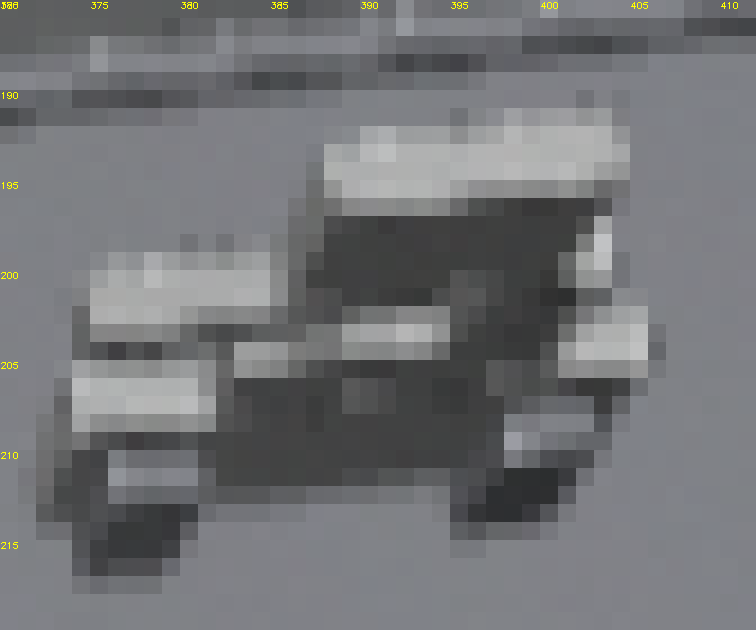

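View pics/a2.png

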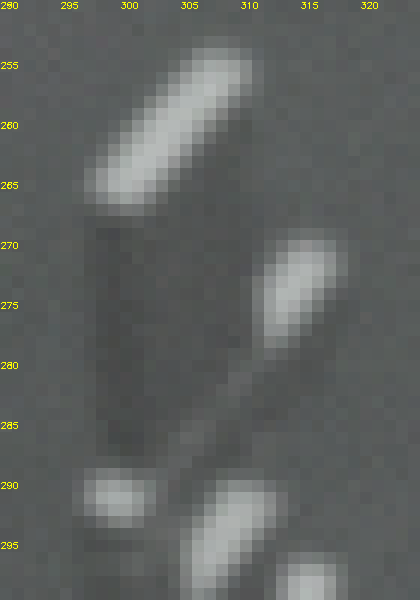

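```bash
cat >> h.py <<'E'
def blob(im,x0,y0,x1,y1,thr,k=8):
    g=cv2.cvtColor(im,cv2.COLOR_BGR2GRAY)[y0:y1,x0:x1]
    g=cv2.resize(g,None,fx=k,fy=k,interpolation=cv2.INTER_CUBIC)
    m=(g>thr).astype(np.uint8);n,l,st,ce=cv2.connectedComponentsWithStats(m)
    i=1+np.argmax(st[1:,4]);c=max(cv2.findContours((l==i).astype(np.uint8),0,2)[0],key=cv2.contourArea)
    r=cv2.minAreaRect(c);b=cv2.boxPoints(r);f=lambda p:(np.array(p)+.5)/k-.5+[x0,y0]
    return f(ce[i]),f(r[0]),f(b)
E
python3 - <<'E'
from h import *
s=cv2.imread("pics/scene0.png");t=cv2.imread("pics/top0.png")
ct=blob(t,383,188,408,198,150);cs=blob(s,292,250,314,270,130)
print("lug",tri(cs[0],ct[0]),tri(cs[1],ct[1]));print([onz("top",p,186).round(1) for p in ct[2]],[onz("scene",p,186).round(1) for p in cs[2]])
print(onz("top",ct[0],186),onz("scene",cs[0],186))
ct=blob(t,372,197,385,204,150);cs=blob(s,308,266,322,282,120)
print("lip",tri(cs[0],ct[0]),onz("top",ct[0],134),onz("scene",cs[0],134))
ct=blob(t,372,204,383,209,150);print("bladeL",onz("top",ct[0],74))
ct=blob(t,400,201,406,206,150);print("bladeR",onz("top",ct[0],74))
# rack mask edges in top
hsv=cv2.cvtColor(t,cv2.COLOR_BGR2HSV);print(t[225,420],t[245,420],hsv[225,420],hsv[245,420])
b=t[:,:,0].astype(int);g=t[:,:,1].astype(int)
m=((b-g)>2).astype(np.uint8);m=cv2.medianBlur(m,5);m[:170]=0;m[245:]=0;m[:,:345]=0;m[:,475:]=0
c=max(cv2.findContours(m,0,2)[0],key=cv2.contourArea);r=cv2.minAreaRect(cv2.convexHull(c));bx=cv2.boxPoints(r);print(bx)
for z in (0,20): 
    P=np.array([onz("top",p,z) for p in bx]);print(P.round(1).tolist(),np.linalg.norm(P[1]-P[0]),np.linalg.norm(P[2]-P[1]),P.mean(0))
E
```

```text
lug (array([ 560.54302344, -164.01861961,  185.09852884]), np.float64(0.7790113762375388)) (array([ 560.60035532, -164.13710892,  185.43031029]), np.float64(0.9213188046136607))
[array([ 562.7, -148. ,  186. ]), array([ 566.5, -179.9,  186. ]), array([ 557.6, -180.8,  186. ]), array([ 553.8, -148.9,  186. ])] [array([ 559.1, -179.4,  186. ]), array([ 553.6, -146.4,  186. ]), array([ 563.6, -148.9,  186. ]), array([ 568.9, -181.6,  186. ])]
[ 560.05268543 -164.16877186  186.        ] [ 561.46592933 -164.50005676  186.        ]
lip (array([ 557.09479384, -136.69054368,  134.2359112 ]), np.float64(2.5155295932102524)) [ 556.21921367 -137.5718207   134.        ] [ 557.76024097 -135.53202516  134.        ]
bladeL [ 555.92694519 -138.6785835    74.        ]
bladeR [ 563.78571491 -195.5358107    74.        ]
[134 130 127] [98 97 95] [107  13 134] [100   8  98]
[[356.6764  188.65443]
 [457.208   176.92574]
 [462.90356 225.74458]
 [362.37195 237.47328]]
[[611.9, -97.1, 0.0], [644.6, -331.5, 0.0], [529.4, -342.8, 0.0], [497.2, -111.9, -0.0]] 236.70342791246543 115.77526909991252 [ 5.70772409e+02 -2.20822243e+02 -5.68434189e-14]
[[607.1, -96.3, 20.0], [639.2, -326.2, 20.0], [526.2, -337.2, 20.0], [494.7, -110.7, 20.0]] 232.18953393683753 113.56745447582497 [ 566.81461846 -217.60143851   20.        ]
```

```bash
python3 - <<'E'
import cv2,numpy as np
from h import *
from scipy.spatial.transform import Rotation as Ro
print(Ro.from_rotvec([-1.34495763,0.96628057,-0.9637717]).as_matrix().round(3))
s=cv2.imread("pics/scene0.png");t=cv2.imread("pics/top0.png")
def z(im,x0,y0,x1,y1,k,f):
    o=cv2.resize(im[y0:y1,x0:x1],None,fx=k,fy=k,interpolation=cv2.INTER_NEAREST)
    for x in range(x0,x1,5): cv2.putText(o,str(x),((x-x0)*k,8),0,.3,(255,0,255))
    for y in range(y0,y1,5): cv2.putText(o,str(y),(0,(y-y0)*k+8),0,.3,(255,0,255))
    cv2.imwrite(f,o)
z(t,190,185,235,220,16,"pics/d2.png");z(s,395,155,455,200,12,"pics/b2.png")
z(t,90,180,135,220,16,"pics/d3.png");z(t,270,190,305,220,16,"pics/d4.png")
E
```

```text
[[ 0.321 -0.     0.947]
 [-0.947  0.002  0.321]
 [-0.002 -1.     0.   ]]
```

View pics/d2.png

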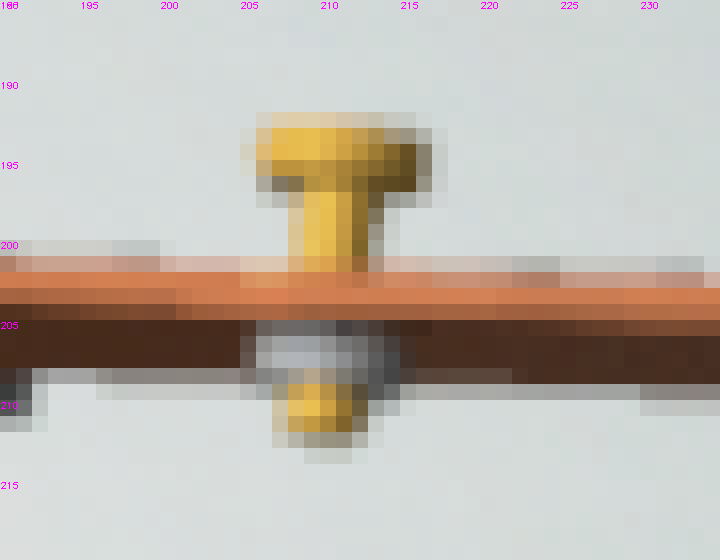

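View pics/b2.png

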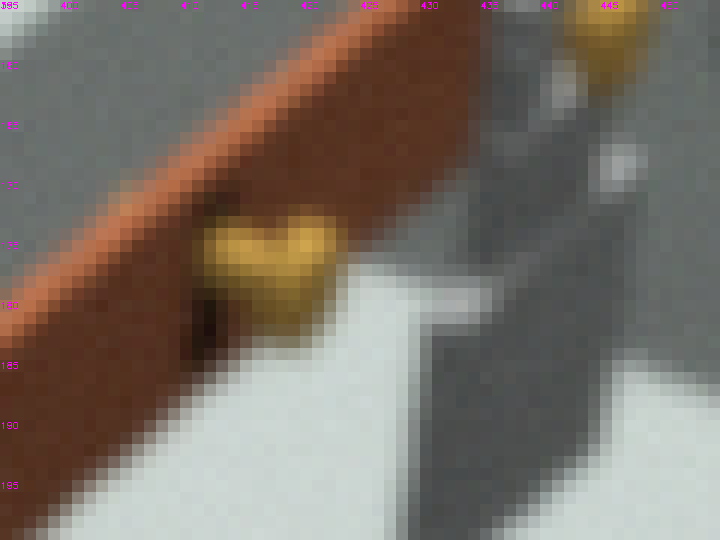

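View pics/d3.png

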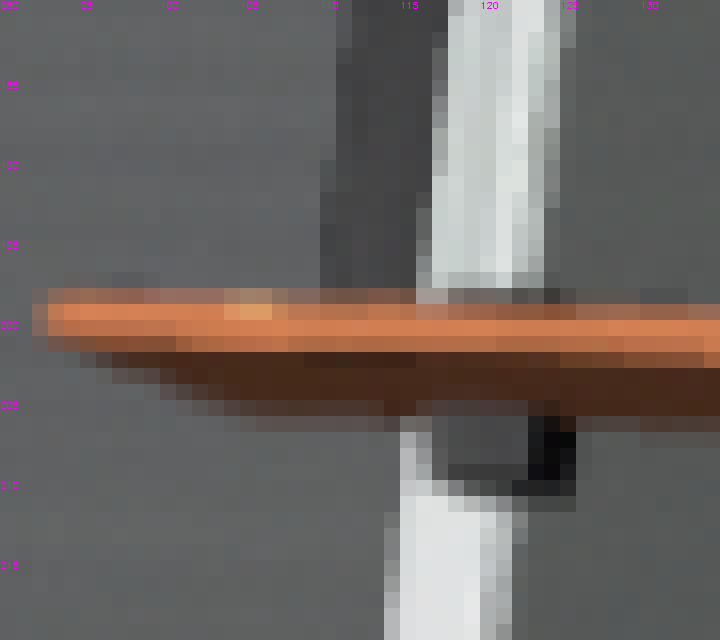

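View pics/d4.png

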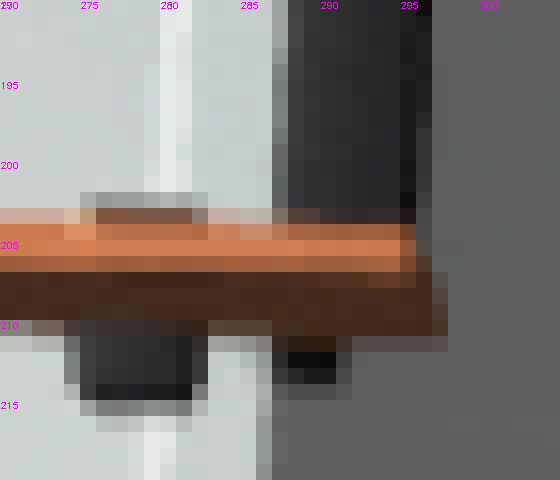

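```bash
python3 - <<'E'
import cv2,numpy as np
from h import *
s=cv2.imread("pics/scene0.png");t=cv2.imread("pics/top0.png")
def copper(im,v):
    h=cv2.cvtColor(im,cv2.COLOR_BGR2HSV);return (h[:,:,0]<15)&(h[:,:,1]>90)&(h[:,:,2]>v)
# top: bar top strip: weighted by red excess
r=t[:,:,2].astype(float)-t[:,:,0]
P=[]
for x in range(97,292):
    if 203<x<217 or 136<x<170: continue
    col=r[190:215,x]; k=np.where(col>85)[0]
    # strip: subpixel edges at half
    y=np.arange(190,215); w=np.clip(col-45,0,60); P.append((x,(w*y).sum()/w.sum(),w.sum()/60))
P=np.array(P);print(P[:,2].mean(),P[:,2].std())
W=np.array([onz("top",p[:2],160) for p in P])
a=np.polyfit(W[:,1],W[:,0],1);print("bar top: x=a*y+b",a,"yaw",-np.arctan(a[0]),"res",np.std(W[:,0]-np.polyval(a,W[:,1])), "x at y=140..",np.polyval(a,[100,200,300]), W[[0,-1]])
# mean strip width mm
# scene bar top
rs=s[:,:,2].astype(float)-s[:,:,0];Q=[]
for x in range(368,428):
    col=rs[120:225,x];w=np.clip(col-62,0,40)
    k=np.argmax(w);sl=slice(max(0,k-5),k+6);y=np.arange(120,225)[sl];Q.append((x,(w[sl]*y).sum()/w[sl].sum()))
W2=np.array([onz("scene",p,160) for p in Q]);b=np.polyfit(W2[:,1],W2[:,0],1)
print("scene",b,np.std(W2[:,0]-np.polyval(b,W2[:,1])),np.polyval(b,[100,200,300]))
# rim outer corners from top crop d : crop px/3.6 + (85,125)
for n,(u,v) in dict(TL=(137,25),TR=(739,39),BR=(718,481),BL=(93,462)).items(): print(n,onz("top",(u/3.6+85-.4,v/3.6+125-.4),110).round(1))
E
```

```text
2.777628635346756 0.2572061488920738
bar top: x=a*y+b [1.05613164e-02 5.37381872e+02] yaw -0.010560923753500323 res 0.23090633900144678 x at y=140.. [538.43800336 539.494135   540.55026664] [[541.86538965 429.83272674 160.        ]
 [538.29418084  38.81708407 160.        ]]
scene [2.02160925e-02 5.40397310e+02] 5.087627653176008 [542.41891946 544.4405287  546.46213795]
TL [703.  414.8 110. ]
TR [699.3  51.6 110. ]
BR [436.8  54.4 110. ]
BL [439.4 417.7 110. ]
```

```bash
python3 - <<'E'
import cv2,numpy as np
from h import *
s=cv2.imread("pics/scene0.png");t=cv2.imread("pics/top0.png")
for z in (123,135,147): print(z,"neck",onz("top",(210.4,198.8),z).round(1),"head",onz("top",(211,194.4),z).round(1))
for z in (123,129,135,141,147):
    y=onz("top",(210.4,198.8),z)[1]
    print(z, "neckmid",proj("scene",[549.4,y,z]).round(1),"headc",proj("scene",[559.9,y,z]).round(1),"headbottom",proj("scene",[563,y,z-11]).round(1),"headtop",proj("scene",[560,y,z+11]).round(1))
rs=s[:,:,2].astype(float)-s[:,:,0]
h=cv2.cvtColor(s,cv2.COLOR_BGR2HSV)
Q=[]
for x in range(365,430):
    col=s[120:225,x,2].astype(float);ok=(rs[120:225,x]>50)
    y=np.where(ok&(col>140))[0]
    if len(y): Q.append((x,y.mean()+120,len(y)))
Q=np.array(Q);W=np.array([onz("scene",q[:2],160) for q in Q]);b=np.polyfit(W[:,1],W[:,0],1);r=W[:,0]-np.polyval(b,W[:,1]);k=abs(r)<2;b=np.polyfit(W[k,1],W[k,0],1);print(k.mean(),b,np.polyval(b,[100,200,300]))
yl=(h[:,:,0]>15)&(h[:,:,0]<30)&(h[:,:,1]>110)&(h[:,:,2]>60);m=yl[165:190,403:430].astype(int)
for i,row in enumerate(m): print(165+i,''.join('.#'[v] for v in row))
E
```

```text
123 neck [555.5 210.4 123. ] head [564.8 209.7 123. ]
135 neck [553. 207. 135.] head [562.2 206.3 135. ]
147 neck [550.5 203.6 147. ] head [559.6 202.9 147. ]
123 neckmid [[414.9 182.6]] headc [[419.4 184.3]] headbottom [[420.3 189.2]] headtop [[419.9 179.8]]
129 neckmid [[414.7 180.5]] headc [[419.2 182.2]] headbottom [[420.1 187.2]] headtop [[419.7 177.7]]
135 neckmid [[414.5 178.4]] headc [[419.  180.1]] headbottom [[419.9 185.1]] headtop [[419.5 175.6]]
141 neckmid [[414.3 176.3]] headc [[418.8 178. ]] headbottom [[419.7 183.1]] headtop [[419.3 173.4]]
147 neckmid [[414.1 174.2]] headc [[418.7 175.9]] headbottom [[419.6 181. ]] headtop [[419.1 171.3]]
0.5076923076923077 [1.01406623e-02 5.39874264e+02] [540.88833035 541.90239658 542.91646282]
165 ...........................
166 ...........................
167 ...........................
168 ...........................
169 ...........................
170 ...........................
171 ...........................
172 ...........................
173 .........###....####.......
174 .........############......
175 ........#############......
176 ........############.......
177 ........############.......
178 .........##########........
179 ..........#########........
180 .............######........
181 .............#####.........
182 .............####..........
183 ...........................
184 ...........................
185 ...........................
186 ...........................
187 ...........................
188 ...........................
189 ...........................
```

>>> move_arm:
  motion: "0 -0.06 0 0 -0.074 0 1; 0 -0.06 0 0 -0.074 0 1; 0 -0.06 0 0 -0.074 0 1; 0 -0.06 0 0 -0.074 0 1; 0 -0.06 0 0 -0.074 0 1; 0 0 0 0 -0.074 0 1; 0 0 0 0 -0.074 0 1; 0 0 0 0 -0.074 0 1; 0 0 0 0 -0.074 0 1; 0 0 0 0 -0.025 0 1; 0 0 0 0 0 0 1"

```text
t: 1.2
eef_pos: [192.6, -568.1, 260.6]
tcp_rot: [-1.567, -0.108, 0.109]
wrist_force: [0.5, 0.7, -0.9]
finger_gap: 1.0
```

```bash
cat > st.py <<'E'
from bench import monitor
import numpy as np,sys
from scipy.spatial.transform import Rotation as Ro
def st():
    s=monitor.observe();R=Ro.from_rotvec(s["tcp_rot"]).as_matrix()
    print("t %.2f"%s["t"],"p",s["eef_pos"].round(2),"yaw %.4f"%np.arctan2(R[1,0],R[0,0]),"down",R[:,1].round(4),"F",s["wrist_force"].round(2),"M",s["wrist_torque"].round(3),"gap %.3f"%s["finger_gap"])
    return s,R
def to(x,y,z):
    s,R=st();d=R.T@(np.array([x,y,z])-s["eef_pos"]);print("tool shift mm",d.round(2))
E
python3 -c "
from st import *
to(560.7,-164.2,230)"
```

```text
t 1.20 p [ 192.57 -568.12  260.64] yaw 0.1383 down [-3.0e-04  1.1e-03 -1.0e+00] F [ 0.52  0.74 -0.92] M [ 0.04  -0.007  0.035] gap 1.000
tool shift mm [420.3   30.97 349.28]
```

>>> move_arm:
  motion: "0.3 0 0.25 0 0 0 1; 0.34 0 0.28 0 0 0 1; 0.34 0 0.28 0 0 0 1; 0.34 0 0.28 0 0 0 1; 0.34 0 0.28 0 0 0 1; 0.34 0 0.28 0 0 0 1; 0.34 0 0.28 0 0 0 1; 0.34 0 0.28 0 0 0 1; 0.34 0 0.28 0 0 0 1; 0.34 0 0.28 0 0 0 1; 0.34 0 0.28 0 0 0 1; 0.34 0 0.28 0 0 0 1"

```text
t: 2.4
eef_pos: [547.9, -181.3, 261.0]
tcp_rot: [-1.568, -0.107, 0.107]
wrist_force: [0.6, -0.5, 0.0]
finger_gap: 1.002
```

```bash
python3 -c "
from st import *
to(560.7,-164.2,230)"
```

```text
t 2.40 p [ 547.89 -181.28  261.03] yaw 0.1361 down [-2.e-04 -0.e+00 -1.e+00] F [ 0.57 -0.51  0.  ] M [ 0.004  0.014 -0.01 ] gap 1.002
tool shift mm [15.02 31.03 15.18]
```

>>> move_arm:
  motion: "0.08 0 0.08 0 -0.001 0 1; 0.08 0 0.08 0 0 0 1; 0 0.2 0 0 0 0 1; 0 0.2 0 0 0 0 1; 0 0.2 0 0 0 0 1; 0 0.1 0 0 0 0 1; 0 0 0 0 0 0 1"

```text
t: 3.1
eef_pos: [559.5, -165.3, 189.5]
tcp_rot: [-1.567, -0.106, 0.111]
wrist_force: [-0.5, -0.2, -0.1]
finger_gap: 1.001
```

```bash
python3 - <<'E'
from st import *
to(560.7,-164.2,162)
from bench import get_image
import cv2
for n in("scene","top"):
    im=get_image(n)[:,:,::-1]
    o=im[130:300,230:400] if n=="scene" else im[150:240,330:470]
    cv2.imwrite(f"pics/{n}1.png",cv2.resize(o,None,fx=3.4 if n=="scene" else 5,fy=3.4 if n=="scene" else 5,interpolation=2))
E
```

```text
t 3.10 p [ 559.49 -165.29  189.46] yaw 0.1383 down [-3.2e-03  9.0e-04 -1.0e+00] F [-0.51 -0.17 -0.11] M [ 0.009 -0.006 -0.023] gap 1.001
tool shift mm [ 1.43 27.46  0.87]
```

View pics/scene1.png

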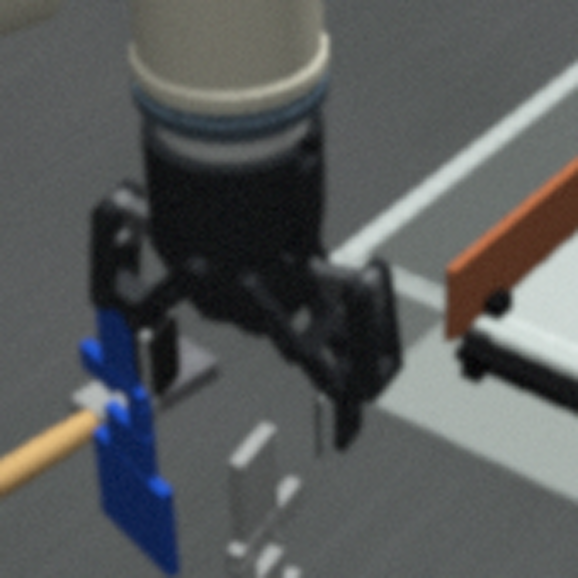

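View pics/top1.png

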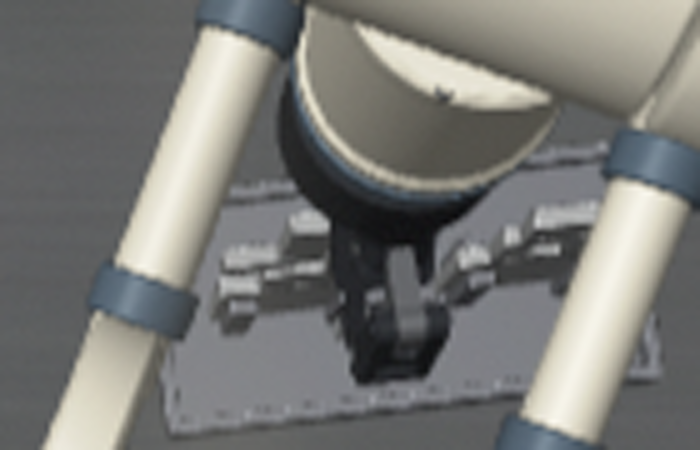

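```bash
python3 - <<'E'
from h import *
t=cv2.imread("pics/top0.png");h=cv2.cvtColor(t,cv2.COLOR_BGR2HSV)
m=((h[:,:,0]>105)&(h[:,:,0]<130)&(h[:,:,1]>150)).astype(np.uint8)
n,l,st,ce=cv2.connectedComponentsWithStats(m)
for i in range(1,n):
    if st[i,4]>40:
        ys,xs=np.where(l==i);k=ys.argmin();print(st[i],onz("top",(xs[k],ys[k]),176).round(),onz("top",(xs[k],ys[k]),0).round(),onz("top",ce[i],90).round())
E
```

```text
[356 253  14  32 193] [ 445. -107.  176.] [ 462. -118.    0.] [ 421. -108.   90.]
[418 259  44  20 240] [ 437. -282.  176.] [ 452. -328.    0.] [ 425. -271.   90.]
```

>>> move_arm:
  motion: "0.01 0.1 0.01 0 0 0 1; 0 0.1 0 0 0 0 1; 0 0.07 0 0 0 0 1; 0 0 0 0 0 0 1; 0 0 0 0 0 0 1"

```text
t: 3.7
eef_pos: [561.3, -163.6, 163.9]
tcp_rot: [-1.568, -0.109, 0.111]
wrist_force: [-0.3, -0.0, 0.4]
finger_gap: 1.001
```

```bash
python3 -c "
from st import *
to(560.7,-164.2,162)"
```

```text
t 3.70 p [ 561.3  -163.56  163.91] yaw 0.1401 down [-7.e-04  2.e-04 -1.e+00] F [-0.3  -0.01  0.38] M [-0.008  0.036  0.025] gap 1.001
tool shift mm [-0.68  1.91 -0.55]
```

>>> move_arm:
  motion: "0 0.01 0 0 0 0 0; 0 0 0 0 0 0 0; 0 0 0 0 0 0 0; 0 0 0 0 0 0 0; 0 0 0 0 0 0 0; 0 0 0 0 0 0 0; 0 0 0 0 0 0 0; 0 0 0 0 0 0 0"
  grip_force: 50

```text
t: 4.5
eef_pos: [561.6, -163.7, 163.6]
tcp_rot: [-1.568, -0.11, 0.109]
wrist_force: [-0.1, 0.6, 0.5]
finger_gap: 0.083
```

```bash
python3 -c "
from st import *
to(560.7,-164.2,162)"
```

```text
t 4.50 p [ 561.6  -163.72  163.55] yaw 0.1400 down [ 6.e-04 -2.e-04 -1.e+00] F [-0.13  0.55  0.45] M [-0.051 -0.138  0.027] gap 0.083
tool shift mm [-0.96  1.55 -0.35]
```

>>> move_arm:
  motion: "0 -0.05 0 0 0 0 0; 0 -0.1 0 0 0 0 0; 0 -0.2 0 0 0 0 0; 0 -0.2 0 0 0 0 0; 0 -0.2 0 0 0 0 0; 0 -0.2 0 0 0 0 0; 0 -0.2 0 0 0 0 0; 0 -0.2 0 0 0 0 0; 0 -0.2 0 0 0 0 0; 0 -0.2 0 0 0 0 0; 0 0 0 0 0 0 0; 0 0 0 0 0 0 0"

```text
t: 5.7
eef_pos: [561.5, -163.7, 338.1]
tcp_rot: [-1.568, -0.11, 0.11]
wrist_force: [-0.3, -0.4, -5.5]
finger_gap: 0.086
```

```bash
python3 - <<'E'
from st import *
st()
from bench import get_image
import cv2
for n in("scene","top"):
    im=get_image(n)[:,:,::-1];cv2.imwrite(f"pics/{n}2.png",im)
E
```

```text
t 5.70 p [ 561.55 -163.69  338.12] yaw 0.1400 down [ 2.e-04 -0.e+00 -1.e+00] F [-0.26 -0.43 -5.49] M [-0.027  0.088  0.019] gap 0.086
```

View pics/scene2.png

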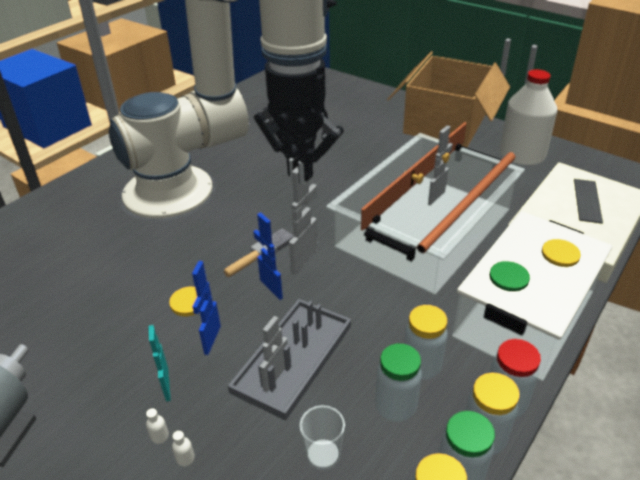

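View pics/top2.png

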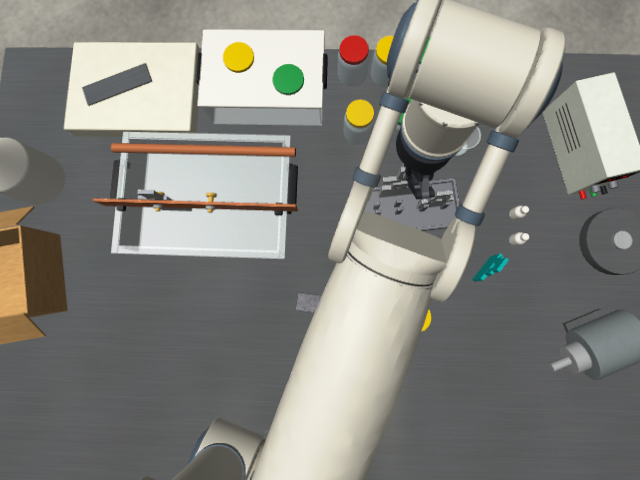

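>>> move_arm:
  motion: "0 0 0 0 0.0375 0 0; 0 0 0 0 0.0375 0 0; 0.02 0 0.2 0 0 0 0; 0.02 0 0.3 0 0 0 0; 0.02 0 0.35 0 0 0 0; 0.02 0 0.4 0 0 0 0; 0.02 0 0.4 0 0 0 0; 0.02 0 0.4 0 0 0 0; 0.02 0 0.4 0 0 0 0; 0.02 0 0.35 0 0 0 0; 0.02 0 0.3 0 0 0 0; 0 0 0 0 0 0 0"

```text
t: 7.0
eef_pos: [582.0, 150.1, 335.8]
tcp_rot: [-1.57, 0.007, -0.001]
wrist_force: [-0.5, 1.5, -5.2]
finger_gap: 0.081
```

```bash
python3 -c "
from st import *
to(575,150,207)"
```

```text
t 7.00 p [581.98 150.07 335.8 ] yaw -0.0047 down [-0.0038  0.001  -1.    ] F [-0.47  1.51 -5.18] M [0.342 0.05  0.019] gap 0.081
tool shift mm [ -6.49 128.82  -0.23]
```

>>> move_arm:
  motion: "0 0.1 0 0 0 0 0; 0 0.2 0 0 0 0 0; 0 0.2 0 0 0 0 0; 0 0.2 0 0 0 0 0; 0 0.2 0 0 0 0 0; 0 0.2 0 0 0 0 0; 0 0.15 0 0 0 0 0; 0 0 0 0 0 0 0; 0 0 0 0 0 0 0"

```text
t: 7.9
eef_pos: [582.4, 145.5, 213.1]
tcp_rot: [-1.571, 0.009, -0.008]
wrist_force: [-0.6, -0.3, -4.3]
finger_gap: 0.079
```

```bash
python3 - <<'E'
from st import *
to(575,150,207)
from bench import get_image
import cv2
for n,(x0,y0,x1,y1,k) in dict(scene=(320,90,540,290,3),top=(85,120,345,300,3)).items():
    im=get_image(n)[:,:,::-1];cv2.imwrite(f"pics/{n}3.png",im)
    cv2.imwrite(f"pics/{n}3z.png",cv2.resize(im[y0:y1,x0:x1],None,fx=k,fy=k,interpolation=2))
st()
E
```

```text
t 7.90 p [582.4  145.51 213.11] yaw -0.0108 down [-6.e-04 -2.e-04 -1.e+00] F [-0.65 -0.34 -4.28] M [-0.01   0.024  0.024] gap 0.079
tool shift mm [-7.44  6.11  4.41]
t 8.00 p [583.   145.98 214.79] yaw -0.0103 down [ 2.3e-03  4.0e-04 -1.0e+00] F [ 0.35  0.54 -4.44] M [ 0.015 -0.042  0.002] gap 0.083
```

View pics/scene3z.png

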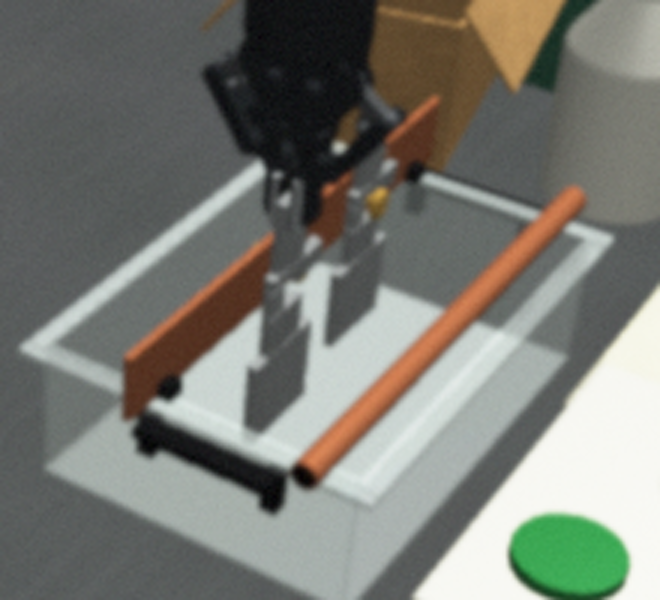

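View pics/top3z.png

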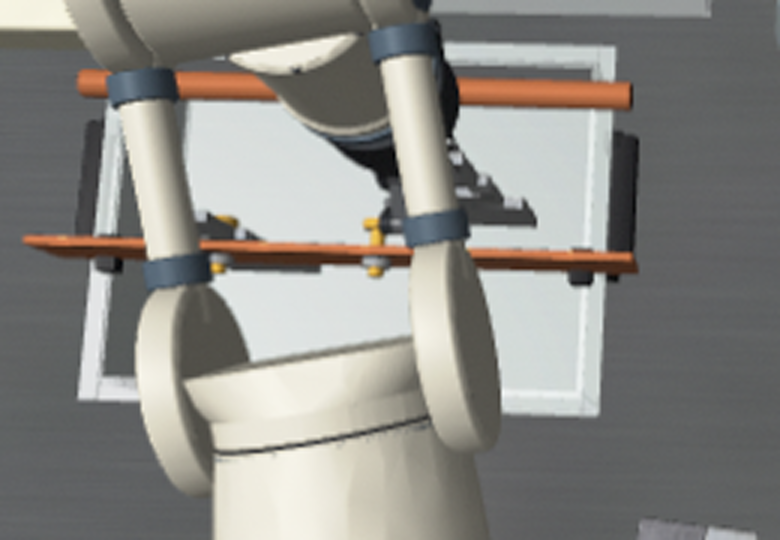

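>>> move_arm:
  motion: "-0.1 0.02 0 0 0 0 0; -0.1 0.02 0 0 0 0 0; -0.08 0.02 0 0 0 0 0; 0 0 0 0 0 0 0; 0 0 0 0 0 0 0"

```text
t: 8.5
eef_pos: [554.8, 146.5, 208.0]
tcp_rot: [-1.571, 0.007, -0.009]
wrist_force: [0.1, -0.5, -3.7]
finger_gap: 0.082
```

```bash
python3 - <<'E'
from st import *
from bench import get_image
import cv2
for n,(x0,y0,x1,y1,k) in dict(scene=(360,110,500,270,4),top=(185,170,285,230,7)).items():
    st()
    im=get_image(n)[:,:,::-1];cv2.imwrite(f"pics/{n}4.png",im)
    cv2.imwrite(f"pics/{n}4z.png",cv2.resize(im[y0:y1,x0:x1],None,fx=k,fy=k,interpolation=2))
st()
E
```

```text
t 8.50 p [554.83 146.49 208.02] yaw -0.0099 down [ 1.5e-03  2.0e-04 -1.0e+00] F [ 0.11 -0.55 -3.73] M [-0.031 -0.004  0.01 ] gap 0.082
t 8.55 p [554.95 146.44 207.87] yaw -0.0100 down [ 1.3e-03  2.0e-04 -1.0e+00] F [ 1.02  0.04 -4.98] M [ 0.015 -0.019 -0.052] gap 0.078
t 8.60 p [554.96 146.41 207.66] yaw -0.0101 down [ 9.e-04  1.e-04 -1.e+00] F [ 1.02  0.85 -4.5 ] M [ 0.051  0.006 -0.047] gap 0.080
```

View pics/scene4z.png

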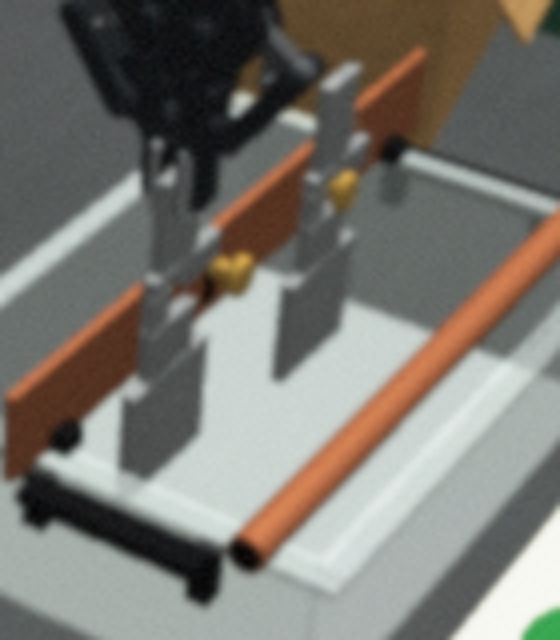

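View pics/top4z.png

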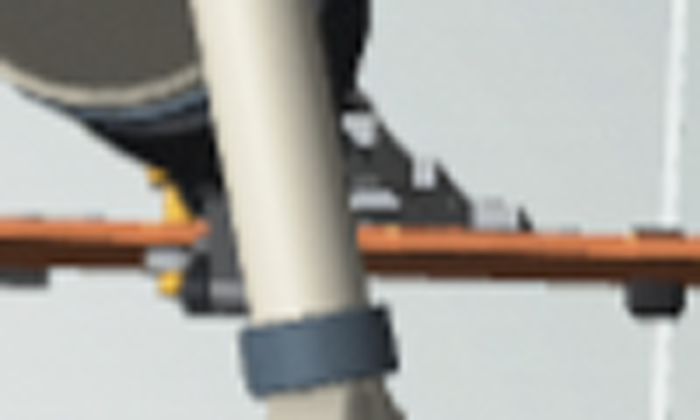

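>>> move_arm:
  motion: "-0.02 0 0 0 0 0 0; -0.02 0 0 0 0 0 0; 0 0 0 0 0 0 0; 0 0 0 0 0 0 0"

```text
t: 9.0
eef_pos: [550.5, 146.5, 207.3]
tcp_rot: [-1.571, 0.008, -0.008]
wrist_force: [-0.1, 0.4, -4.0]
finger_gap: 0.078
```

>>> move_arm:
  motion: "-0.01 0 0 0 0 0 0; 0 0 0 0 0 0 0; 0 0 0 0 0 0 0"

```text
t: 9.3
eef_pos: [549.5, 146.5, 207.3]
tcp_rot: [-1.571, 0.008, -0.008]
wrist_force: [0.3, 0.7, -3.9]
finger_gap: 0.08
```

>>> move_arm:
  motion: "-0.01 0 0 0 0 0 0; 0 0 0 0 0 0 0; 0 0 0 0 0 0 0"

```text
t: 9.6
eef_pos: [548.5, 146.5, 207.3]
tcp_rot: [-1.571, 0.008, -0.008]
wrist_force: [-0.4, 0.3, -3.8]
finger_gap: 0.081
```

>>> move_arm:
  motion: "-0.01 0 0 0 0 0 0; 0 0 0 0 0 0 0; 0 0 0 0 0 0 0"

```text
t: 9.9
eef_pos: [547.5, 146.5, 207.3]
tcp_rot: [-1.571, 0.008, -0.008]
wrist_force: [-0.7, -0.4, -4.6]
finger_gap: 0.086
```

```bash
python3 -c "
from st import *
st()"
```

```text
t 9.90 p [547.51 146.5  207.28] yaw -0.0100 down [-0. -0. -1.] F [-0.7  -0.45 -4.65] M [-0.046  0.003  0.017] gap 0.086
```

>>> move_arm:
  motion: "-0.006 0 0 0 0 0 0; 0 0 0 0 0 0 0; 0 0 0 0 0 0 0"

```text
t: 10.2
eef_pos: [546.9, 146.5, 207.3]
tcp_rot: [-1.571, 0.008, -0.008]
wrist_force: [1.2, -0.3, -4.3]
finger_gap: 0.085
```

```bash
python3 -c "
from st import *
st()"
```

```text
t 10.20 p [546.92 146.51 207.28] yaw -0.0100 down [-0.  0. -1.] F [ 1.17 -0.28 -4.32] M [ 0.042 -0.003 -0.019] gap 0.085
```

>>> move_arm:
  motion: "-0.006 0 0 0 0 0 0; 0 0 0 0 0 0 0; 0 0 0 0 0 0 0"

```text
t: 10.5
eef_pos: [546.6, 146.5, 207.3]
tcp_rot: [-1.571, 0.007, -0.008]
wrist_force: [3.1, -0.3, -4.8]
finger_gap: 0.08
```

```bash
python3 -c "
from st import *
st()"
```

```text
t 10.50 p [546.62 146.49 207.29] yaw -0.0101 down [ 7.e-04  1.e-04 -1.e+00] F [ 3.1  -0.28 -4.84] M [ 0.05  -0.478 -0.003] gap 0.080
```

>>> move_arm:
  motion: "-0.006 0 0 0 0 0 0; 0 0 0 0 0 0 0; 0 0 0 0 0 0 0"

```text
t: 10.8
eef_pos: [546.2, 146.5, 207.3]
tcp_rot: [-1.571, 0.007, -0.009]
wrist_force: [5.1, -0.1, -5.7]
finger_gap: 0.085
```

```bash
python3 -c "
from st import *
st()"
```

```text
t 10.80 p [546.24 146.49 207.34] yaw -0.0101 down [ 1.3e-03  1.0e-04 -1.0e+00] F [ 5.06 -0.06 -5.74] M [ 0.058 -1.099  0.059] gap 0.085
```

>>> move_arm:
  motion: "0.042 0 0 0 0 0 0; 0 0 0 0 0 0 0; 0 0 0 0 0 0 0"

```text
t: 11.1
eef_pos: [549.5, 146.5, 207.1]
tcp_rot: [-1.571, 0.009, -0.007]
wrist_force: [-0.1, -0.2, -2.6]
finger_gap: 0.081
```

```bash
python3 -c "
from st import *
st()"
```

```text
t 11.10 p [549.54 146.49 207.12] yaw -0.0099 down [-1.5e-03 -1.0e-04 -1.0e+00] F [-0.07 -0.18 -2.58] M [0.002 0.011 0.024] gap 0.081
```

>>> move_arm:
  motion: "0 0 0.05 0 0 0 0; 0 0 0.05 0 0 0 0; 0 0 0.05 0 0 0 0; 0 0 0 0 0 0 0; 0 0 0 0 0 0 0"

```text
t: 11.6
eef_pos: [550.0, 161.7, 207.2]
tcp_rot: [-1.571, 0.008, -0.007]
wrist_force: [-0.5, 0.2, -4.2]
finger_gap: 0.084
```

>>> move_arm:
  motion: "0 0 0.04 0 0 0 0; 0 0 0.04 0 0 0 0; 0 0 0 0 0 0 0; 0 0 0 0 0 0 0"

```text
t: 12.0
eef_pos: [550.1, 169.6, 207.2]
tcp_rot: [-1.571, 0.008, -0.008]
wrist_force: [0.2, -1.5, -4.0]
finger_gap: 0.084
```

>>> move_arm:
  motion: "0 0 0.04 0 0 0 0; 0 0 0.04 0 0 0 0; 0 0 0 0 0 0 0; 0 0 0 0 0 0 0"

```text
t: 12.4
eef_pos: [550.2, 177.6, 207.2]
tcp_rot: [-1.571, 0.008, -0.007]
wrist_force: [-0.2, 0.4, -4.4]
finger_gap: 0.081
```

```bash
python3 - <<'E'
from st import *
from bench import get_image
import cv2
for n,(x0,y0,x1,y1,k) in dict(scene=(370,120,470,240,5),top=(185,170,285,230,7)).items():
    st()
    im=get_image(n)[:,:,::-1];cv2.imwrite(f"pics/{n}5.png",im)
    cv2.imwrite(f"pics/{n}5z.png",cv2.resize(im[y0:y1,x0:x1],None,fx=k,fy=k,interpolation=2))
st()
E
```

```text
t 12.40 p [550.21 177.64 207.23] yaw -0.0097 down [-1.e-04 -1.e-04 -1.e+00] F [-0.2   0.45 -4.39] M [-0.034  0.013 -0.023] gap 0.081
t 12.45 p [550.25 177.5  207.25] yaw -0.0099 down [-0.e+00 -1.e-04 -1.e+00] F [ 0.86  0.47 -4.56] M [-0.058  0.003 -0.037] gap 0.082
t 12.50 p [550.25 177.45 207.26] yaw -0.0100 down [-0.e+00 -1.e-04 -1.e+00] F [ 0.65  0.41 -3.82] M [-0.013  0.03  -0.045] gap 0.081
```

View pics/scene5z.png

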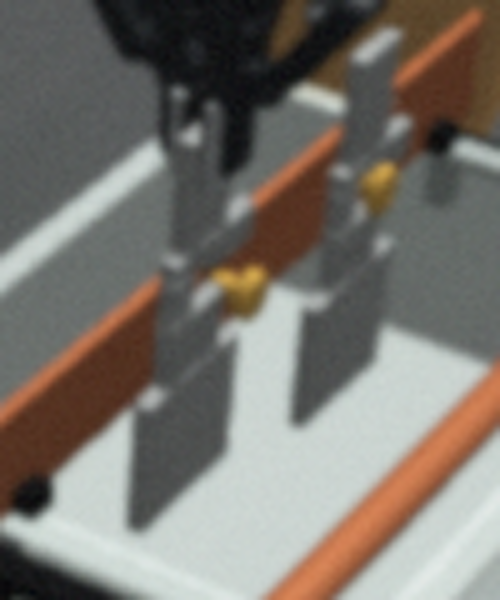

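View pics/top5z.png

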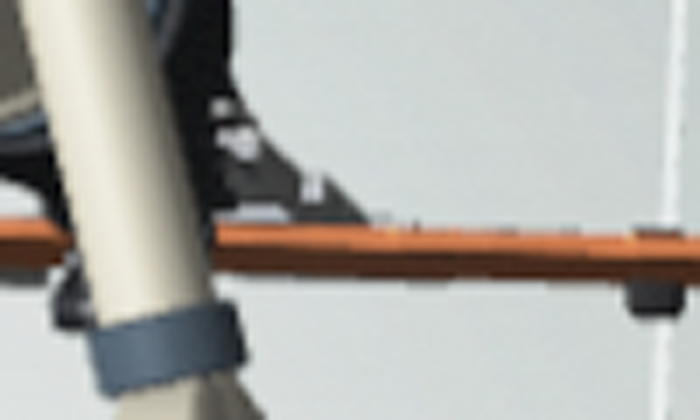

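>>> move_arm:
  motion: "0 0.04 0 0 0 0 0; 0 0.04 0 0 0 0 0; 0 0 0 0 0 0 0; 0 0 0 0 0 0 0"

```text
t: 12.9
eef_pos: [550.1, 177.4, 198.9]
tcp_rot: [-1.571, 0.008, -0.007]
wrist_force: [0.6, -0.2, -5.0]
finger_gap: 0.081
```

>>> move_arm:
  motion: "0 0.01 0 0 0 0 0; 0 0 0 0 0 0 0"

```text
t: 13.1
eef_pos: [550.3, 177.5, 198.3]
tcp_rot: [-1.571, 0.008, -0.008]
wrist_force: [-0.0, 0.4, -3.6]
finger_gap: 0.084
```

>>> move_arm:
  motion: "0 0.01 0 0 0 0 0; 0 0 0 0 0 0 0"

```text
t: 13.3
eef_pos: [550.2, 177.5, 197.2]
tcp_rot: [-1.571, 0.008, -0.008]
wrist_force: [0.1, -0.2, -3.9]
finger_gap: 0.08
```

>>> move_arm:
  motion: "0 0.01 0 0 0 0 0; 0 0 0 0 0 0 0"

```text
t: 13.5
eef_pos: [550.2, 177.5, 196.1]
tcp_rot: [-1.571, 0.008, -0.008]
wrist_force: [0.9, 0.5, -5.0]
finger_gap: 0.083
```

>>> move_arm:
  motion: "0 0.01 0 0 0 0 0; 0 0 0 0 0 0 0"

```text
t: 13.7
eef_pos: [550.2, 177.5, 195.1]
tcp_rot: [-1.571, 0.008, -0.008]
wrist_force: [0.0, -0.4, -3.6]
finger_gap: 0.08
```

>>> move_arm:
  motion: "0 0.008 0 0 0 0 0; 0 0 0 0 0 0 0"

```text
t: 13.9
eef_pos: [550.2, 177.5, 194.4]
tcp_rot: [-1.571, 0.008, -0.008]
wrist_force: [0.1, 0.1, -4.9]
finger_gap: 0.083
```

>>> move_arm:
  motion: "0 0.008 0 0 0 0 0; 0 0 0 0 0 0 0"

```text
t: 14.1
eef_pos: [550.2, 177.5, 193.6]
tcp_rot: [-1.571, 0.008, -0.008]
wrist_force: [0.4, 0.3, -4.0]
finger_gap: 0.081
```

>>> move_arm:
  motion: "0 0.008 0 0 0 0 0; 0 0 0 0 0 0 0"

```text
t: 14.3
eef_pos: [550.2, 177.5, 192.7]
tcp_rot: [-1.571, 0.008, -0.008]
wrist_force: [0.1, 0.4, -4.4]
finger_gap: 0.081
```

>>> move_arm:
  motion: "0 0.008 0 0 0 0 0; 0 0 0 0 0 0 0"

```text
t: 14.5
eef_pos: [550.2, 177.5, 191.9]
tcp_rot: [-1.571, 0.008, -0.008]
wrist_force: [0.3, 0.2, -4.4]
finger_gap: 0.079
```

>>> move_arm:
  motion: "0 0.008 0 0 0 0 0; 0 0 0 0 0 0 0"

```text
t: 14.7
eef_pos: [550.3, 177.5, 191.4]
tcp_rot: [-1.571, 0.008, -0.008]
wrist_force: [-0.5, 0.7, -3.9]
finger_gap: 0.082
```

>>> move_arm:
  motion: "0 0.006 0 0 0 0 0; 0 0 0 0 0 0 0"

```text
t: 14.9
eef_pos: [550.3, 177.4, 191.3]
tcp_rot: [-1.571, 0.007, -0.009]
wrist_force: [-0.2, -0.7, -0.9]
finger_gap: 0.078
```

```bash
python3 -c "
from st import *
st()"
```

```text
t 14.90 p [550.34 177.45 191.29] yaw -0.0101 down [ 8.e-04  2.e-04 -1.e+00] F [-0.23 -0.68 -0.93] M [-0.023  0.133  0.01 ] gap 0.078
```

>>> move_arm:
  motion: "0 0.006 0 0 0 0 0; 0 0 0 0 0 0 0"

```text
t: 15.1
eef_pos: [550.4, 177.4, 191.1]
tcp_rot: [-1.571, 0.007, -0.009]
wrist_force: [-1.5, -1.5, 2.5]
finger_gap: 0.084
```

```bash
python3 -c "
from st import *
st()"
```

```text
t 15.10 p [550.41 177.4  191.12] yaw -0.0101 down [ 1.3e-03  2.0e-04 -1.0e+00] F [-1.46 -1.49  2.46] M [-0.125  0.347  0.07 ] gap 0.084
```

>>> move_arm:
  motion: "0 -0.03 0 0 0 0 0; 0 0 0 0 0 0 0; 0 0 0 0 0 0 0"

```text
t: 15.4
eef_pos: [550.1, 177.5, 192.2]
tcp_rot: [-1.571, 0.009, -0.007]
wrist_force: [-0.1, -0.5, -4.6]
finger_gap: 0.076
```

```bash
python3 -c "
from st import *
st()"
```

```text
t 15.40 p [550.09 177.53 192.24] yaw -0.0099 down [-1.2e-03 -2.0e-04 -1.0e+00] F [-0.07 -0.54 -4.62] M [0.036 0.025 0.008] gap 0.076
```

>>> move_arm:
  motion: "0 0 0.02 0 0 0 0; 0 0 0.02 0 0 0 0; 0 0 0.02 0 0 0 0; 0 0 0 0 0 0 0; 0 0 0 0 0 0 0"

```text
t: 15.9
eef_pos: [550.3, 183.6, 193.0]
tcp_rot: [-1.571, 0.008, -0.008]
wrist_force: [-0.5, 0.6, -4.5]
finger_gap: 0.084
```

```bash
python3 -c "
from st import *
st()"
```

```text
t 15.90 p [550.3  183.57 193.03] yaw -0.0098 down [-0.e+00 -1.e-04 -1.e+00] F [-0.52  0.55 -4.46] M [ 0.033 -0.048 -0.023] gap 0.084
```

>>> move_arm:
  motion: "0 0 0.02 0 0 0 0; 0 0 0.02 0 0 0 0; 0 0 0 0 0 0 0"

```text
t: 16.2
eef_pos: [550.3, 187.8, 193.1]
tcp_rot: [-1.571, 0.008, -0.008]
wrist_force: [0.8, 0.0, -3.8]
finger_gap: 0.082
```

>>> move_arm:
  motion: "0 0 0.02 0 0 0 0; 0 0 0.02 0 0 0 0; 0 0 0 0 0 0 0"

```text
t: 16.5
eef_pos: [550.4, 191.8, 193.1]
tcp_rot: [-1.571, 0.008, -0.008]
wrist_force: [-0.8, 0.1, -3.9]
finger_gap: 0.079
```

>>> move_arm:
  motion: "0 0 0.02 0 0 0 0; 0 0 0.02 0 0 0 0; 0 0 0 0 0 0 0"

```text
t: 16.8
eef_pos: [550.4, 195.8, 193.1]
tcp_rot: [-1.571, 0.008, -0.008]
wrist_force: [-0.1, -0.5, -5.1]
finger_gap: 0.083
```

>>> move_arm:
  motion: "0 0 0.02 0 0 0 0; 0 0 0.02 0 0 0 0; 0 0 0 0 0 0 0"

```text
t: 17.1
eef_pos: [550.4, 199.8, 193.1]
tcp_rot: [-1.571, 0.008, -0.008]
wrist_force: [-0.1, 0.0, -5.4]
finger_gap: 0.081
```

```bash
python3 - <<'E'
from st import *
from bench import get_image
import cv2
for n,(x0,y0,x1,y1,k) in dict(scene=(380,120,460,220,6)).items():
    st()
    im=get_image(n)[:,:,::-1];cv2.imwrite(f"pics/{n}6.png",im)
    cv2.imwrite(f"pics/{n}6z.png",cv2.resize(im[y0:y1,x0:x1],None,fx=k,fy=k,interpolation=2))
st()
E
```

```text
t 17.10 p [550.44 199.8  193.08] yaw -0.0096 down [-0.e+00  2.e-04 -1.e+00] F [-0.09  0.   -5.38] M [-0.018  0.013 -0.077] gap 0.081
t 17.15 p [550.45 199.63 193.06] yaw -0.0098 down [-1.e-04  0.e+00 -1.e+00] F [-0.13 -0.26 -4.55] M [ 0.02   0.057 -0.003] gap 0.084
```

View pics/scene6z.png

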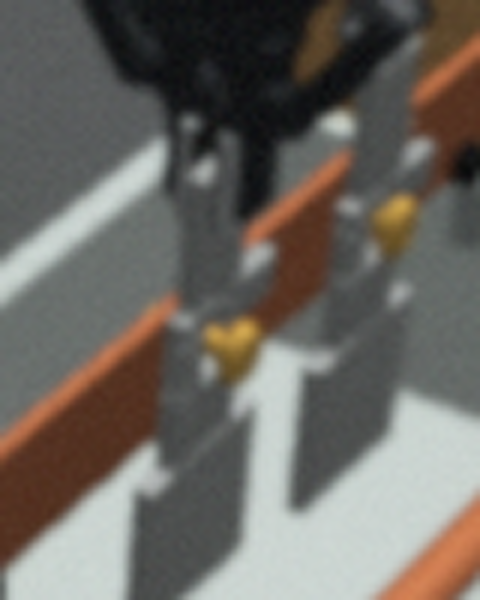

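>>> move_arm:
  motion: "0 0 0.015 0 0 0 0; 0 0 0.01 0 0 0 0; 0 0 0 0 0 0 0"

```text
t: 17.45
eef_pos: [550.5, 202.1, 193.1]
tcp_rot: [-1.571, 0.008, -0.008]
wrist_force: [0.4, 0.8, -4.4]
finger_gap: 0.079
```

>>> move_arm:
  motion: "0 0 0.01 0 0 0 0; 0 0 0 0 0 0 0"

```text
t: 17.65
eef_pos: [550.5, 203.1, 193.1]
tcp_rot: [-1.571, 0.008, -0.008]
wrist_force: [-0.4, 0.3, -4.7]
finger_gap: 0.08
```

>>> move_arm:
  motion: "0 0 0.01 0 0 0 0; 0 0 0 0 0 0 0"

```text
t: 17.85
eef_pos: [550.5, 204.1, 193.1]
tcp_rot: [-1.571, 0.008, -0.008]
wrist_force: [0.5, -0.5, -5.9]
finger_gap: 0.08
```

>>> move_arm:
  motion: "0 0 0.01 0 0 0 0; 0 0 0 0 0 0 0"

```text
t: 18.05
eef_pos: [550.5, 205.1, 193.1]
tcp_rot: [-1.571, 0.008, -0.008]
wrist_force: [-0.2, 0.6, -4.2]
finger_gap: 0.081
```

```bash
python3 -c "
from st import *
st()"
```

```text
t 18.05 p [550.5  205.1  193.05] yaw -0.0099 down [-1.e-04  1.e-04 -1.e+00] F [-0.19  0.63 -4.23] M [-0.028  0.003  0.011] gap 0.081
```

>>> move_arm:
  motion: "0 0 0.008 0 0 0 0; 0 0 0 0 0 0 0"

```text
t: 18.25
eef_pos: [550.5, 205.9, 193.1]
tcp_rot: [-1.571, 0.008, -0.008]
wrist_force: [-0.2, -0.1, -3.8]
finger_gap: 0.084
```

>>> move_arm:
  motion: "0 0 0.008 0 0 0 0; 0 0 0 0 0 0 0"

```text
t: 18.45
eef_pos: [550.5, 206.7, 193.1]
tcp_rot: [-1.571, 0.008, -0.008]
wrist_force: [-0.4, 0.3, -4.9]
finger_gap: 0.083
```

>>> move_arm:
  motion: "0 0 0.008 0 0 0 0; 0 0 0 0 0 0 0"

```text
t: 18.65
eef_pos: [550.6, 207.3, 193.1]
tcp_rot: [-1.571, 0.008, -0.008]
wrist_force: [0.5, 0.4, -4.8]
finger_gap: 0.082
```

```bash
python3 -c "
from st import *
st()"
```

```text
t 18.65 p [550.56 207.3  193.07] yaw -0.0100 down [ 0.e+00 -3.e-04 -1.e+00] F [ 0.47  0.41 -4.82] M [-0.072  0.024  0.051] gap 0.082
```

>>> move_arm:
  motion: "0 0 0.006 0 0 0 0; 0 0 0 0 0 0 0"

```text
t: 18.85
eef_pos: [550.6, 207.6, 193.0]
tcp_rot: [-1.572, 0.008, -0.008]
wrist_force: [0.3, -1.4, -4.6]
finger_gap: 0.082
```

```bash
python3 -c "
from st import *
st()"
```

```text
t 18.85 p [550.56 207.59 193.04] yaw -0.0104 down [-1.e-04 -8.e-04 -1.e+00] F [ 0.28 -1.45 -4.62] M [-0.468 -0.037 -0.026] gap 0.082
```

>>> move_arm:
  motion: "0 0 -0.024 0 0 0 0; 0 0 0 0 0 0 0; 0 0 0 0 0 0 0"

```text
t: 19.15
eef_pos: [550.5, 205.7, 193.1]
tcp_rot: [-1.57, 0.008, -0.008]
wrist_force: [0.1, -0.5, -5.5]
finger_gap: 0.082
```

```bash
python3 -c "
from st import *
st()"
```

```text
t 19.15 p [550.52 205.68 193.14] yaw -0.0100 down [ 1.e-04  5.e-04 -1.e+00] F [ 0.13 -0.46 -5.46] M [-0.038 -0.016  0.016] gap 0.082
```

>>> move_arm:
  motion: "0 0.01 0 0 0 0 0; 0 0.01 0 0 0 0 0; 0 0 0 0 0 0 0"

```text
t: 19.45
eef_pos: [550.4, 205.6, 190.8]
tcp_rot: [-1.571, 0.008, -0.007]
wrist_force: [0.2, -0.7, -3.5]
finger_gap: 0.081
```

>>> move_arm:
  motion: "0 0.01 0 0 0 0 0; 0 0.01 0 0 0 0 0; 0 0 0 0 0 0 0"

```text
t: 19.75
eef_pos: [550.5, 205.6, 188.8]
tcp_rot: [-1.571, 0.008, -0.008]
wrist_force: [0.1, -0.6, -4.4]
finger_gap: 0.084
```

>>> move_arm:
  motion: "0 0.01 0 0 0 0 0; 0 0.01 0 0 0 0 0; 0 0 0 0 0 0 0"

```text
t: 20.05
eef_pos: [550.4, 205.6, 186.8]
tcp_rot: [-1.571, 0.008, -0.008]
wrist_force: [-0.1, 0.4, -4.1]
finger_gap: 0.079
```

```bash
python3 -c "
from st import *
st()"
```

```text
t 20.05 p [550.43 205.58 186.82] yaw -0.0099 down [-4.e-04 -1.e-04 -1.e+00] F [-0.14  0.36 -4.07] M [ 0.005 -0.004 -0.006] gap 0.079
```

>>> move_arm:
  motion: "0 0.01 0 0 0 0 0; 0 0 0 0 0 0 0; 0 0 0 0 0 0 0"

```text
t: 20.35
eef_pos: [550.5, 205.6, 186.0]
tcp_rot: [-1.571, 0.008, -0.008]
wrist_force: [-0.7, -1.1, -4.1]
finger_gap: 0.086
```

>>> move_arm:
  motion: "0 0.008 0 0 0 0 0; 0 0 0 0 0 0 0; 0 0 0 0 0 0 0"

```text
t: 20.65
eef_pos: [550.5, 205.6, 185.3]
tcp_rot: [-1.571, 0.008, -0.008]
wrist_force: [0.4, 0.5, -4.8]
finger_gap: 0.082
```

>>> move_arm:
  motion: "0 0.006 0 0 0 0 0; 0 0 0 0 0 0 0; 0 0 0 0 0 0 0"

```text
t: 20.95
eef_pos: [550.5, 205.6, 184.7]
tcp_rot: [-1.571, 0.008, -0.008]
wrist_force: [0.4, 0.4, -4.8]
finger_gap: 0.08
```

```bash
python3 -c "
from st import *
st()"
```

```text
t 20.95 p [550.53 205.56 184.68] yaw -0.0100 down [ 0. -0. -1.] F [ 0.41  0.4  -4.81] M [0.029 0.011 0.   ] gap 0.080
```

>>> move_arm:
  motion: "0 0.006 0 0 0 0 0; 0 0 0 0 0 0 0; 0 0 0 0 0 0 0"

```text
t: 21.25
eef_pos: [550.6, 205.6, 184.5]
tcp_rot: [-1.571, 0.007, -0.008]
wrist_force: [-0.9, 0.8, -1.9]
finger_gap: 0.083
```

>>> move_arm:
  motion: "0 0.005 0 0 0 0 0; 0 0 0 0 0 0 0; 0 0 0 0 0 0 0"

```text
t: 21.55
eef_pos: [550.6, 205.6, 184.4]
tcp_rot: [-1.57, 0.007, -0.009]
wrist_force: [-1.2, -0.9, 1.8]
finger_gap: 0.08
```

```bash
python3 -c "
from st import *
st()"
```

```text
t 21.55 p [550.64 205.6  184.35] yaw -0.0101 down [ 9.e-04  3.e-04 -1.e+00] F [-1.17 -0.94  1.82] M [-0.076  0.373 -0.029] gap 0.080
```

>>> move_arm:
  motion: "0 -0.003 0 0 0 0 0; 0 0 0 0 0 0 0; 0 0 0 0 0 0 0; 0 0 0 0 0 0 0"
  grip_force: 20

```text
t: 21.95
eef_pos: [550.6, 205.6, 184.3]
tcp_rot: [-1.571, 0.007, -0.008]
wrist_force: [-3.3, -0.3, 3.5]
finger_gap: 0.082
```

```bash
python3 -c "
from st import *
st()"
```

```text
t 21.95 p [550.64 205.59 184.31] yaw -0.0100 down [ 6.e-04  2.e-04 -1.e+00] F [-3.26 -0.3   3.53] M [-0.141  0.361 -0.036] gap 0.082
```

>>> move_arm:
  motion: "0 -0.006 0 0 0 0 0; 0 0 0 0 0 0 0; 0 0 0 0 0 0 0"

```text
t: 22.25
eef_pos: [550.6, 205.6, 184.4]
tcp_rot: [-1.571, 0.008, -0.008]
wrist_force: [-1.4, -0.4, 2.2]
finger_gap: 0.081
```

```bash
python3 -c "
from st import *
st()"
```

```text
t 22.25 p [550.63 205.61 184.4 ] yaw -0.0100 down [ 1.e-04  1.e-04 -1.e+00] F [-1.35 -0.39  2.16] M [-0.076  0.158 -0.   ] gap 0.081
```

>>> move_arm:
  motion: "0 -0.004 0 0 0 0 0; 0 0 0 0 0 0 0; 0 0 0 0 0 0 0"

```text
t: 22.55
eef_pos: [550.5, 205.6, 184.5]
tcp_rot: [-1.571, 0.008, -0.008]
wrist_force: [-1.0, 0.4, -1.3]
finger_gap: 0.083
```

```bash
python3 - <<'E'
from st import *
from bench import get_image
import cv2
for n,(x0,y0,x1,y1,k) in dict(scene=(380,120,460,220,6)).items():
    st()
    im=get_image(n)[:,:,::-1];cv2.imwrite(f"pics/{n}7.png",im)
    cv2.imwrite(f"pics/{n}7z.png",cv2.resize(im[y0:y1,x0:x1],None,fx=k,fy=k,interpolation=2))
st()
E
```

```text
t 22.55 p [550.55 205.58 184.47] yaw -0.0100 down [-3.e-04 -1.e-04 -1.e+00] F [-1.    0.36 -1.28] M [ 0.042 -0.052 -0.038] gap 0.083
t 22.60 p [550.55 205.53 184.47] yaw -0.0100 down [-3.e-04 -1.e-04 -1.e+00] F [ 0.07 -0.19 -0.85] M [ 0.006 -0.048  0.022] gap 0.085
```

View pics/scene7z.png

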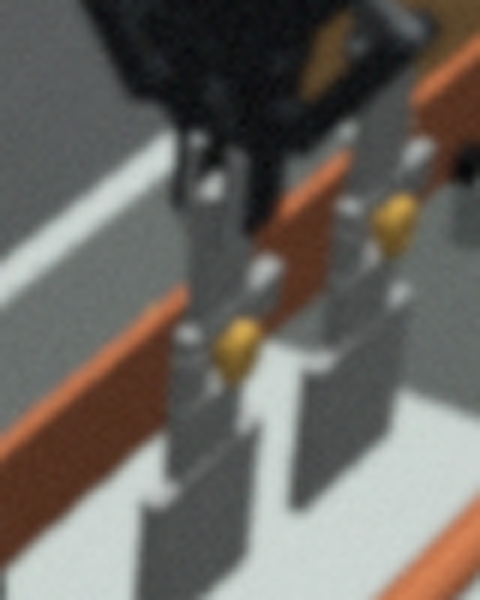

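The picture shows the stud head at about (420,178) in front of the slot's closed end, the same look as the hung plate. The stud carries most of the weight. I'll open the fingers gently.

>>> move_arm:
  motion: "0 0 0 0 0 0 0.12; 0 0 0 0 0 0 0.18; 0 0 0 0 0 0 0.25; 0 0 0 0 0 0 0.3; 0 0 0 0 0 0 0.3; 0 0 0 0 0 0 0.3"

```text
t: 23.2
eef_pos: [550.5, 205.6, 184.9]
tcp_rot: [-1.571, 0.008, -0.008]
wrist_force: [0.5, -0.5, 0.0]
finger_gap: 0.299
```

```bash
python3 - <<'E'
from st import *
from bench import get_image
import cv2
for n,(x0,y0,x1,y1,k) in dict(scene=(380,120,460,220,6)).items():
    st()
    im=get_image(n)[:,:,::-1];cv2.imwrite(f"pics/{n}8.png",im)
    cv2.imwrite(f"pics/{n}8z.png",cv2.resize(im[y0:y1,x0:x1],None,fx=k,fy=k,interpolation=2))
st()
E
```

```text
t 23.20 p [550.54 205.57 184.94] yaw -0.0100 down [ 1.e-04  0.e+00 -1.e+00] F [ 0.45 -0.55  0.02] M [ 0.005 -0.149  0.026] gap 0.299
t 23.25 p [550.53 205.57 184.9 ] yaw -0.0100 down [ 0.  0. -1.] F [-0.72  0.5  -0.45] M [-0.015 -0.064 -0.028] gap 0.297
```

View pics/scene8z.png

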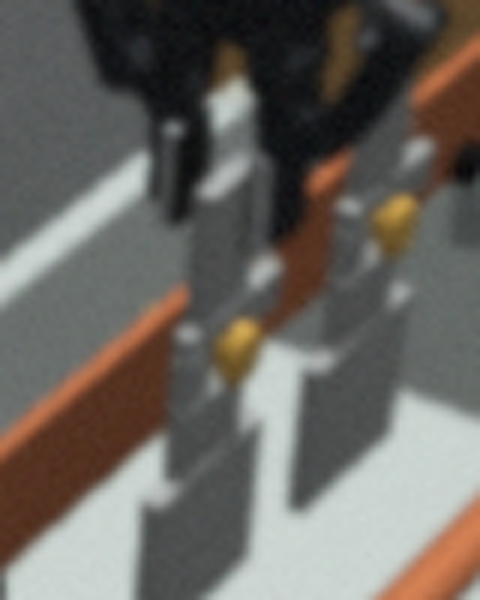

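>>> move_arm:
  motion: "0 -0.02 0 0 0 0 0.3; 0 -0.05 0 0 0 0 0.3; 0 -0.1 0 0 0 0 0.3; 0 -0.2 0 0 0 0 0.3; 0 -0.3 0 0 0 0 0.3; 0 -0.3 0 0 0 0 0.3; 0 -0.2 0 0 0 0 0.3; -0.3 0 -0.3 0 0 0 0.3; -0.3 0 -0.4 0 0 0 0.3; 0 0 -0.4 0 0 0 0.3; 0 0 0 0 0 0 0.3; 0 0 0 0 0 0 0.3"

```text
t: 24.45
eef_pos: [489.5, 95.7, 303.1]
tcp_rot: [-1.57, 0.008, -0.011]
wrist_force: [0.2, 0.0, 0.2]
finger_gap: 0.304
```

```bash
python3 - <<'E'
from st import *
from bench import get_image
import cv2
from h import *
for n,(x0,y0,x1,y1,k) in dict(scene=(340,90,500,230,5),top=(85,125,305,265,3.6)).items():
    st()
    im=get_image(n)[:,:,::-1];cv2.imwrite(f"pics/{n}9.png",im)
    cv2.imwrite(f"pics/{n}9z.png",cv2.resize(im[y0:y1,x0:x1],None,fx=k,fy=k,interpolation=2))
E
```

```text
t 24.45 p [489.53  95.72 303.13] yaw -0.0118 down [ 1.9e-03  7.0e-04 -1.0e+00] F [0.19 0.   0.15] M [-0.012  0.036 -0.021] gap 0.304
t 24.50 p [489.6   96.42 302.67] yaw -0.0105 down [ 1.e-03  7.e-04 -1.e+00] F [-0.23  0.87  0.31] M [ 0.013 -0.012 -0.018] gap 0.300
```

View pics/scene9z.png

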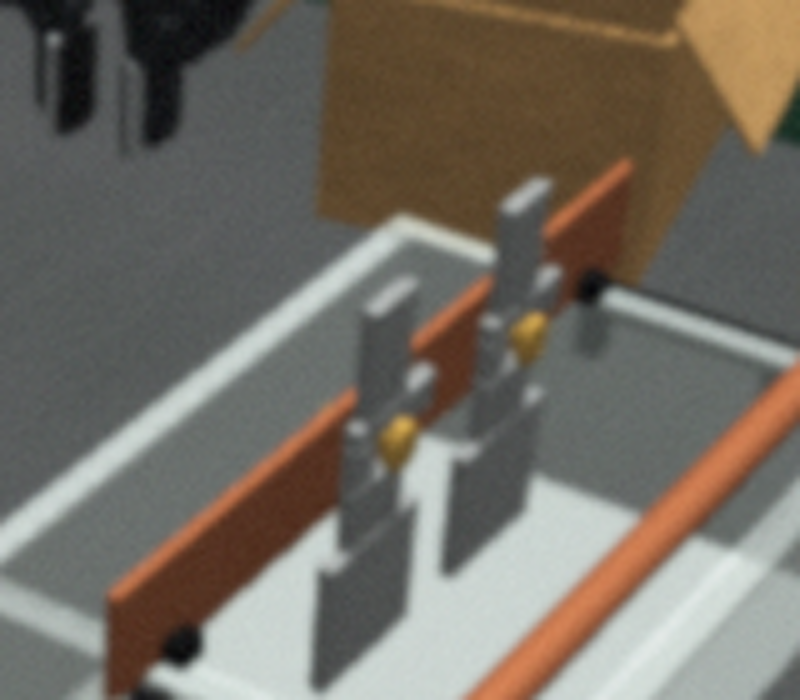

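View pics/top9z.png

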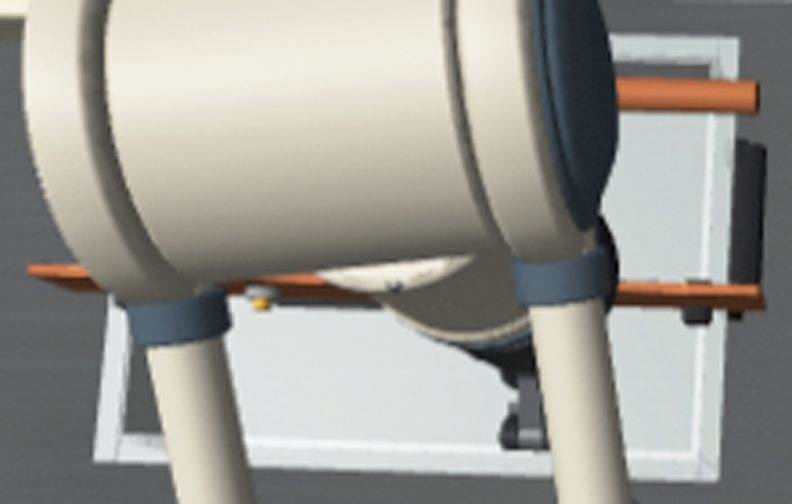

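View pics/scene9.png

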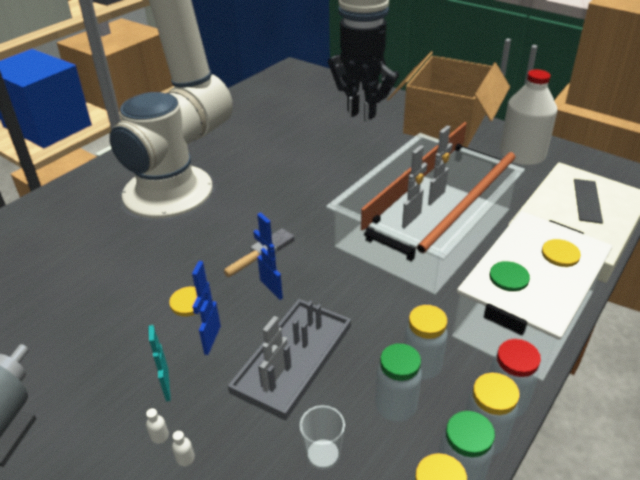

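>>> move_arm:
  motion: "0 0 0 0 0 0 0.3; 0 0 0 0 0 0 0.3; 0 0 0 0 0 0 0.3; 0 0 0 0 0 0 0.3; 0 0 0 0 0 0 0.3"

```text
t: 25.05
eef_pos: [489.4, 96.4, 301.8]
tcp_rot: [-1.571, 0.008, -0.007]
wrist_force: [0.5, -0.1, 0.4]
finger_gap: 0.301
```

```bash
python3 - <<'E'
from h import *
from bench import get_image
s0=cv2.imread("pics/scene9.png");s1=get_image("scene")[:,:,::-1].copy();cv2.imwrite("pics/scene10.png",s1)
d=np.abs(s0.astype(int)-s1).max(2)[135:240,395:460];print("max/mean diff",d.max(),d.mean())
for n,(bx,thr) in dict(new=((410,143,428,157),140),hung=((436,122,455,138),140)).items():
    c=blob(s1,*bx,thr);print(n,c[0].round(2),[onz("scene",p,206.8).round(1) for p in c[2]],onz("scene",c[0],206.8).round(1))
E
```

```text
max/mean diff 10 2.5654212454212453
new [417.63 148.53] [array([546.4, 192.3, 206.8]), array([546.8, 225. , 206.8]), array([556.1, 217.9, 206.8]), array([555.5, 185.6, 206.8])] [551.4 204.8 206.8]
hung [444.61 128.74] [array([552.3, 294.7, 206.8]), array([552.8, 325.3, 206.8]), array([560.8, 318.6, 206.8]), array([560.2, 288.3, 206.8])] [556.6 306.  206.8]
```

```bash
python3 -c "
from bench import job
print(job.job_done())"
```

```text
the job is handed in; nothing more can be done
None
```

The slotted plate now hangs on the free stud by its notch, with the arm clear of everything. I handed the job in at about 25 s; it gave no verdict.

**What I did**
- I lifted the plate out of the rack by the top of its lug and turned it parallel to the bar.
- I touched the bar lightly (about 5 N) to find its face, then backed off about 3 mm to sit mid-gap.
- I rested the lip on the stud (about 7 N) to feel its height. The stud axis is about 5 mm above mid height.
- I slid the slot over the neck until it met the closed end, backed off 1.5 mm and lowered it. The notch roof met the stud 7 mm lower, as the plate's shape predicts.
- The highest force on the stud was about 8 N. I let go with the stud already carrying about 3.5 of the plate's roughly 4.4 N.

**Last checks**
- **Stillness:** two scene pictures taken about 0.6 s apart show no motion beyond image noise. The wrist force was back near zero.
- **Position:** the lug top measured at (551.4, 204.8) mm, against a stud at about (550.5, 205) mm, so the plate is upright over it.
- **Other plates:** the hung plate and the one with the hole look upright and in place. I judged both only by eye from the scene picture.

**Disagreements and gaps**
- The scene camera read x about 1.5–2.4 mm higher than the top camera. I trusted the touch readings for that direction.
- My first picture estimate of the stud height was about 2 mm above the height I felt.
- The arm blocked the top camera's final view of the plate, so only the scene camera confirmed the finish.

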